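# Find the empty cell by touch and put the film away

### The arm

A 6-joint arm with a two-finger parallel gripper is mounted at the origin on a cart in front of the work surface, level with it; the furniture and walls round the work are solid. World frame = base frame: x ahead of the robot, y to its left, z up, the work surface at z = 0. Lengths are in m, angles in rad, forces in N, time in s.
With the tool pointing down it reaches from about 0.3 to 0.775 m from the base axis. Payload 14.6 kg.
Tool frame: the origin (TCP) lies between the finger pads; the fingertips stand 19 mm ahead of it and the grasp point (between the pads) is the TCP; z points along the fingers, y is the direction in which the jaws open and shut (so a half turn about z gives the same grasp; the last joint's range is limited). The gripper opens to 94 mm and grips with 3 to 60 N. Pads are 16 mm wide; open, the fingers measure 119 mm over their backs; the gripper's body (75 mm by 177 mm) begins 78 mm behind the grasp point.
Start: joints at [1.188, 0.3, 1.521, -0, 1.321, -0.067], TCP at [0.171, 0.523, 0.224] pointing down, gripper open.
Joint ranges: [-3.03, 3.03], [-0.79, 2.21], [0.23, 2.52], [-1.04, 4.18], [0, 3.07], [-2.55, 2.55]. Speed limits (rad/s): [2.22, 2.22, 2.57, 3.14, 3.14, 3.14].

### API

Orientations are given as [roll, pitch, yaw] about the fixed x, y, z axes, in that order (R = Rz(yaw) Ry(pitch) Rx(roll)).
In Python, from station import telemetry, vision, ctrl gives the robot as it stands. The module is installed in compiled form; this text tells all that it offers.
- The arm moves only by the shell command python3 -m creep 'ROWS' [FORCE]. ROWS is JSON, a list of rows, each a list of 3 entries, a list of its own where there are three numbers: the shift along the tool's x, y, z in units of 50 mm (1.0 is 50 mm), then the turn about the tool's z in units of 8 degrees (1.0 is 8 degrees), then the opening, from 0 (shut) to 1 (fully open). In form: [[[tx, ty, tz], twist, gripper], ...]. A call has 1 to 12 rows; each row is the pose to reach, as a shift and turn from the pose commanded when the call began, along the tool's axes at that moment; what a row does not reach only later rows make up. A row lasts 1/10 s, in which the tool goes at most 50 mm and 8.59 degrees, less where a joint would pass 70% of its speed; a pose out of reach is approached as far as the arm can. A call with a gripper value outside its range is refused whole. The fingers move at their own pace and stop on an object; FORCE is the grip in N (left out, the last holds). Time passes only in rows, so rows that repeat a pose let the fingers close. It gives the time, the measured TCP pose, the force and the opening at its end, in the units of the state.
- telemetry.get_obs(): the state, without advancing time (a new reading comes with each control period).
- vision.camera(name): name is "side" or "top" or "wrist"; returns a dict with "img" (384x512x3 uint8, red, green, blue), "depth" (384x512 float32, m along the optical axis (not along the pixel's ray), 0 where there is no reading), "vertical_fov" (degrees; the focal length in pixels is half the picture's height over the tangent of half this angle, whatever the lens; pixels are square), "cx", "cy" (the principal point, pixels), "extrinsics" (4x4, takes a point from camera to world coordinates); the wrist camera has in their place "hand_eye" (4x4, takes a point from camera to tool coordinates, whose origin is the TCP and whose axes are the flange's). Camera axes: x right, y down, z forward; pixel columns grow to the right and rows downward; lengths in m; the calibration is good to about 2 mm. A picture is of the moment at which its call begins: read the wrist's pose just before it.
- ctrl.hand_in(): hands the job in, once; it reports no verdict.
The state is a dict: "time_s": time; "qpos": joint angles; "joint_vel": joint speeds; "tau": joint torques, N m; "ee_pos": TCP position; "eef_rot": TCP orientation; "force": force on the tool from outside, world axes, zero at the start; "moment": the same for the moment, N m; "grip_width": finger opening in m.
Only numpy, scipy, OpenCV 4.12 (cv2) and the standard library are available. Lean on these libraries where they do the work, as an engineer would, in place of code of your own. Each camera call takes 0.05 s, during which the arm holds its last target.

### The job

Put the loose spool of film away in the film unit. Draw the tray fully out by its handle, feel with the bare fingers through the sprung shutters which cell is empty (do this before you move the spool: the four other cells hold film, and two spools do not fit in one cell), then put the spool in the empty cell, pressed right down through the shutters until it lies flat on the floor of the cell, and push the tray fully home again. Leave the other things on the desk where they are.

Things in the scene. Friction and masses are not known exactly. Their poses are not given: they have to be found in the camera images.
- film_spool: the film spool to be put away: white flanges, red film, 52 mm in diameter, 22 mm high, about 30 g, lying flat on the bare worktop (z = 0) before the mat, on the left. Origin: centre of its underside, z up. Laid on a cell's leaves it tips over if pressed with shut fingers at its middle; pressed level, the two fingertips spread 10 to 20 mm apart along the unit's y axis, it goes straight down to the cell floor
- film_unit: housing of the film unit: pale grey box on four feet, 372 mm wide (its y), 82 mm deep (its x), 84 mm high, fixed on the glass mat (top of the mat z = 0.0076), turned by at most 8 degrees. Origin: underside, middle of its front edge; x points to its back, y to its left, z up. Its tray slides out of the front and has a pale front panel, 10 mm thick, with a steel bow handle; behind the panel is a row of five cells
- tray (a joint): how far the tray is drawn out, m: 0 = shut, 0.070 = fully out at its stop. It slides straight along the unit's -x axis, towards the robot, stays where it is left and needs about 2 to 3 N. Fully out, the cells lie clear in front of the unit, the edge of whose roof is then 10 mm behind the cells and 9 mm higher than their rim; shut, the whole row is under the roof
- handle (a point): middle of the tray's bow handle, moving with the tray: a level round steel bar, 11 mm thick and 110 mm long along the point's y axis, 60 mm above the worktop, its centre line 35 mm in front of the front panel: a gap of 29 mm between bar and panel, open from above, 85 mm wide between the bar's end posts. Axes as film_unit. The panel's upper edge is 86 mm above the worktop
- cell_1 (a point): centre of the floor of cell 1 (leftmost, +y); moves with the tray, axes as film_unit. All five cells are alike: 60 mm (x) by 64 mm (y) inside, 69 mm from centre to centre, floor 22 mm above the worktop, rim 61 mm above the cell floor. 4 mm below the rim a cell is closed by two black sprung leaves, geared together, hinged at its left and right edges, that meet in the middle and hide what is inside
- cell_2 (a point): centre of the floor of cell 2, next to cell 1 on its right, built alike. Pressed down, a cell's smooth leaves swing into it (1 to 3 N on the fingers in all) and spring shut again by themselves; shut, they carry the weight of a spool laid on them. Hanging fully down, their tips are 25 mm above the cell floor, so a spool lies clear below them
- cell_3 (a point): centre of the floor of cell 3, the middle one, built alike. Four of the five cells hold a spool like the loose one and one, which differs from time to time, is empty. In a full cell the fingers meet the top of the spool 39 mm below the rim (22 mm above the cell floor); in an empty one they are free down to the floor, 61 mm below the rim
- cell_4 (a point): centre of the floor of cell 4, on the right of cell 3, built alike.
- cell_5 (a point): centre of the floor of cell 5 (rightmost, -y), built alike
- leaf_1_left (a joint): left shutter leaf of cell 1 (the right leaf is geared to it and turns by the same amount): 0 = closed, level; grows as it is pushed down, 1.5 rad = hanging down
- leaf_2_left (a joint): left shutter leaf of cell 2 (the right leaf is geared to it and turns by the same amount): 0 = closed, level; grows as it is pushed down, 1.5 rad = hanging down
- leaf_3_left (a joint): left shutter leaf of cell 3 (the right leaf is geared to it and turns by the same amount): 0 = closed, level; grows as it is pushed down, 1.5 rad = hanging down
- leaf_4_left (a joint): left shutter leaf of cell 4 (the right leaf is geared to it and turns by the same amount): 0 = closed, level; grows as it is pushed down, 1.5 rad = hanging down
- leaf_5_left (a joint): left shutter leaf of cell 5 (the right leaf is geared to it and turns by the same amount): 0 = closed, level; grows as it is pushed down, 1.5 rad = hanging down
- dropper_bottle: amber dropper bottle, 31 mm wide, 92 mm tall, standing on the glass mat left of the film unit; origin under its middle. Leave it alone
- beaker_50: small clear glass beaker, 45 mm wide, 58 mm tall, standing on the mat behind the dropper bottle; origin under its middle. Leave it alone
- tape_roll_2: roll of green tape lying flat, 67 mm across, 19 mm high, on the worktop to the right; origin under its middle. Leave it alone
- hex_key: dark hexagon key lying flat, 82 x 32 x 9 mm, on the mat at the left; origin under its middle. Leave it alone
There are look-alikes about, which are no part of the job. What is shaped like the film_spool but pink is not meant.

How it is judged:
On the way, in this order (a step that is already met when the one before it is completed fails the run):
1. the tray is drawn out to its stop (value of joint tray above 0.064 m), for 0.1 s.
2. a shutter is pushed in with the fingers, the tray being out and the loose spool still where it lay (value of joint tray above 0.04 m and distance of film_spool from where it was at the start of the episode below 0.02 m and value of joint any of leaf_1_left, leaf_2_left, leaf_3_left, leaf_4_left, leaf_5_left above 0.25 rad), for 0.05 s.
3. the spool lies on the floor of a cell, the tray still out (((horizontal distance between film_spool and cell_1 below 0.009 m and z of film_spool in the frame of cell_1 below 0.006 m) or (horizontal distance between film_spool and cell_2 below 0.009 m and z of film_spool in the frame of cell_2 below 0.006 m) or (horizontal distance between film_spool and cell_3 below 0.009 m and z of film_spool in the frame of cell_3 below 0.006 m) or (horizontal distance between film_spool and cell_4 below 0.009 m and z of film_spool in the frame of cell_4 below 0.006 m) or (horizontal distance between film_spool and cell_5 below 0.009 m and z of film_spool in the frame of cell_5 below 0.006 m)) and value of joint tray above 0.04 m), for 0.2 s.
At the end, for the whole second after the job is handed in: The spool lies flat (within 0.15 rad) and still on the floor of one cell (its underside within 6 mm of the floor, its centre within 9 mm of the cell's centre), all shutter leaves are closed (below 0.15 rad) and the tray is shut to within 4 mm (((horizontal distance between film_spool and cell_1 below 0.009 m and z of film_spool in the frame of cell_1 below 0.006 m) or (horizontal distance between film_spool and cell_2 below 0.009 m and z of film_spool in the frame of cell_2 below 0.006 m) or (horizontal distance between film_spool and cell_3 below 0.009 m and z of film_spool in the frame of cell_3 below 0.006 m) or (horizontal distance between film_spool and cell_4 below 0.009 m and z of film_spool in the frame of cell_4 below 0.006 m) or (horizontal distance between film_spool and cell_5 below 0.009 m and z of film_spool in the frame of cell_5 below 0.006 m)) and angle between film_spool's own z axis and vertical below 0.15 rad and value of joint tray below 0.004 m and linear speed of film_spool below 0.02 m/s and value of joint each of leaf_1_left, leaf_2_left, leaf_3_left, leaf_4_left, leaf_5_left below 0.15 rad); the robot touches nothing.
It fails at once if the dropper bottle is moved more than 30 mm (distance of dropper_bottle from where it was at the start of the episode above 0.03 m).
It fails at once if the hex key is moved more than 30 mm (distance of hex_key from where it was at the start of the episode above 0.03 m).
It also fails if it takes over 72 s, if anything falls off the work surface, if the arm or the gripper's body presses on something with over 40 N, if the wrist force passes 120 N, or if a joint passes its speed limit or range.

## Working session

There is one attempt and no reset: what is moved stays moved. The work goes in short steps, Python scripts to look and compute and a shell command to move; the robot and the scene stay as the last step left them, time stands still between calls to the robot, and variables do not carry over. Pictures are saved under pics/ and viewed, and the job is handed in when it is done.

```bash
mkdir -p pics; cat > h.py <<'E'
import numpy as np, cv2
from station import telemetry, vision, ctrl
from scipy.spatial.transform import Rotation as R
def cam(n):
    o=telemetry.get_obs(); c=vision.camera(n)
    if n=="wrist":
        T=np.eye(4); T[:3,:3]=R.from_euler('xyz',o['eef_rot']).as_matrix(); T[:3,3]=o['ee_pos']
        c['extrinsics']=T@np.array(c['hand_eye'])
    c['extrinsics']=np.array(c['extrinsics'])
    c['f']=c['img'].shape[0]/2/np.tan(np.radians(c['vertical_fov'])/2)
    return c
def ray(c,u,v,z):
    d=c['extrinsics'][:3,:3]@np.array([(u-c['cx'])/c['f'],(v-c['cy'])/c['f'],1]); o=c['extrinsics'][:3,3]
    return o+d*(z-o[2])/d[2]
def dpt(c,u,v):
    z=c['depth'][int(v),int(u)]
    p=np.array([(u-c['cx'])/c['f']*z,(v-c['cy'])/c['f']*z,z,1]); return (c['extrinsics']@p)[:3]
def save(c,n): cv2.imwrite('pics/'+n+'.png',cv2.cvtColor(c['img'],cv2.COLOR_RGB2BGR))
def proj(c,p):
    q=np.linalg.inv(c['extrinsics'])@np.append(p,1); return c['f']*q[0]/q[2]+c['cx'],c['f']*q[1]/q[2]+c['cy']
def st():
    o=telemetry.get_obs()
    for k in ['time_s','qpos','ee_pos','eef_rot','force','grip_width']: print(k,np.round(o[k],4))
E
python3 - <<'E'
from h import *
st()
for n in ['top','side','wrist']:
    c=cam(n); save(c,n+'0'); print(n,c['vertical_fov'],c['cx'],c['cy'],np.round(c['extrinsics'],3).tolist())
E
```

```text
time_s 0.0
qpos [ 1.1884  0.3005  1.5216 -0.      1.3207 -0.0666]
ee_pos [0.1707 0.5226 0.2239]
eef_rot [-3.1404 -0.      2.8258]
force [ 0.7772  0.2027 -0.7603]
grip_width 0.0939
top 43.16808014636959 255.29053596178315 193.12249206898719 [[-0.008, -0.991, 0.132, 0.346], [-1.0, 0.01, 0.017, 0.123], [-0.018, -0.131, -0.991, 1.693], [0.0, 0.0, 0.0, 1.0]]
side 47.167214563723924 253.63400293572607 195.63217249072284 [[-0.773, -0.273, 0.572, -0.265], [-0.634, 0.302, -0.712, 1.156], [0.022, -0.913, -0.406, 0.686], [0.0, 0.0, 0.0, 1.0]]
wrist 63.44746750890345 252.6287087976839 194.73546849532013 [[0.31, 0.925, 0.219, 0.107], [0.951, -0.302, -0.073, 0.544], [-0.001, 0.231, -0.973, 0.385], [0.0, 0.0, 0.0, 1.0]]
```

View pics/top0.png

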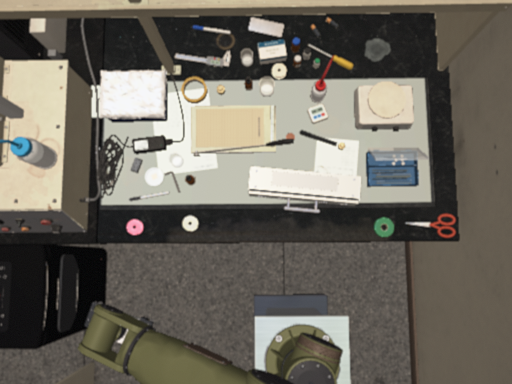

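View pics/side0.png

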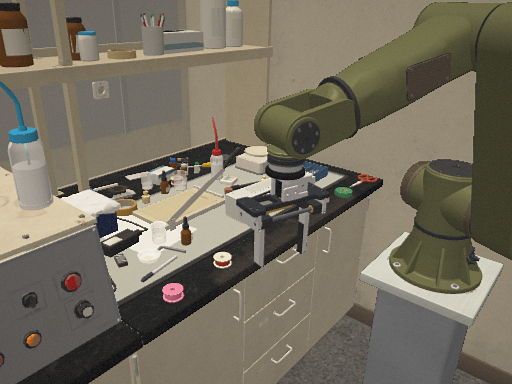

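View pics/wrist0.png

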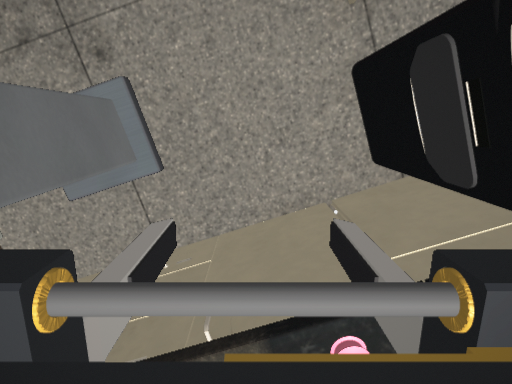

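Candidates for the spool are the white one with a red centre at top (190,223) / side (222,260), the pink one at top (135,227), a whitish roll at the back at (279,72), and the green tape roll at (384,227). By the description (on the bare worktop before the mat, left, white and red) it is (190,223). I'll check it in a crop and measure.

```bash
python3 - <<'E'
from h import *
c=cam('top'); im=c['img']
a=cv2.resize(im[160:245,120:410],None,fx=2.7,fy=2.7,interpolation=cv2.INTER_CUBIC)
s=cam('side'); b=cv2.resize(s['img'][150:300,140:340],None,fx=2.5,fy=2.5,interpolation=cv2.INTER_CUBIC)
cv2.imwrite('pics/crop1.png',a[:,:,::-1]); cv2.imwrite('pics/crop2.png',b[:,:,::-1])
# spool
sub=im[210:238,175:208].astype(int); m=(sub.min(2)>120).astype(np.uint8)
cs,_=cv2.findContours(m,0,2); k=max(cs,key=cv2.contourArea); (x,y),r=cv2.minEnclosingCircle(k)
M=x+175,y+210; print('spool px',M,r, ray(c,*M,0.022))
# unit blob
m=((im.min(2)>185)).astype(np.uint8); m[:165]=0;m[205:]=0;m[:,:245]=0;m[:,364:]=0
cs,_=cv2.findContours(m,0,2)
for k in cs:
    if cv2.contourArea(k)>50:
        bx=cv2.boxPoints(cv2.minAreaRect(k)); print([ (p.round(1).tolist(), ray(c,*p,0.0916)[:2].round(4).tolist(), dpt(c,*p).round(3).tolist()) for p in bx])
E
```

```text
spool px (189.89999961853027, 223.0) 8.149333000183105 [0.46574304 0.37746745 0.022     ]
[([248.8000030517578, 193.0], [0.559, 0.1712], [0.57, 0.174, 0.009]), ([249.0, 190.5], [0.5675, 0.1704], [0.568, 0.171, 0.087]), ([357.20001220703125, 200.3000030517578], [0.531, -0.1872], [0.533, -0.191, 0.072]), ([356.8999938964844, 202.8000030517578], [0.5226, -0.1862], [0.523, -0.188, 0.085])]
[([246.89999389648438, 189.0], [0.5725, 0.1775], [0.585, 0.181, -0.0]), ([250.3000030517578, 154.5], [0.6895, 0.1655], [0.707, 0.168, 0.011]), ([362.5, 165.5], [0.6477, -0.2091], [0.665, -0.228, 0.0]), ([359.1000061035156, 200.0], [0.5319, -0.1937], [0.532, -0.194, 0.092])]
```

View pics/crop1.png

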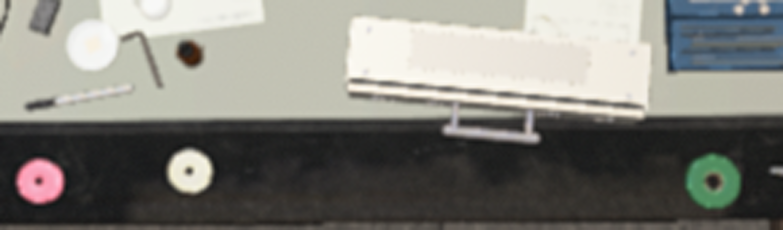

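View pics/crop2.png

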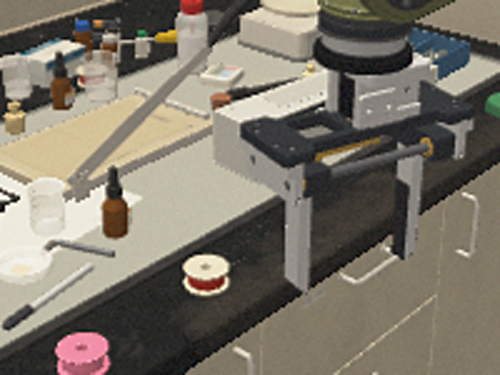

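Top (190,223) is a white-flanged spool with red film (side view crop), so the choice holds. Next I measure the handle and unit, and work out the approach.

```bash
cat >> h.py <<'E'
def go(p,yaw,o=None):
    "units of move from current measured pose to TCP p, yaw(deg)"
    o=telemetry.get_obs(); M=R.from_euler('xyz',o['eef_rot']).as_matrix()
    d=M.T@(np.array(p)-o['ee_pos'])/0.05
    y0=np.degrees(o['eef_rot'][2]); dy=(yaw-y0+180)%360-180
    print('to',np.round(p,4),yaw,'units',np.round(d,3),'twist',round(-dy/8,3),'tilt',np.round(np.degrees(M[2]),2)[:2])
E
python3 - <<'E'
from h import *
c=cam('top')
for u,v in [(284.8,208.1),(320,211.1)]: print(ray(c,u,v,0.0655))
A=np.array([[248.,191.5],[358,201.5]]); 
yaw=-6.2; print(ray(c,190,223,0.0))
h=(ray(c,284.8,208.1,.0655)+ray(c,320,211.1,.0655))/2; print(h)
go([h[0],h[1],.2],83.8)
E
```

```text
[0.50995358 0.05120178 0.0655    ]
[ 0.49872338 -0.0667161   0.0655    ]
[0.46732077 0.38047418 0.        ]
[ 0.50433848 -0.00775716  0.0655    ]
to [ 0.5043 -0.0078  0.2   ] 83.8 units [-9.636 -8.012  0.488] twist 9.763 tilt [ 0.   -0.02]
```

```bash
python3 -m creep '[[[-0.8,-0.67,0],0.8,1],[[-1.6,-1.34,0],1.6,1],[[-2.4,-2.0,0],2.4,1],[[-3.2,-2.67,0],3.2,1],[[-4,-3.33,0],4,1],[[-4.8,-4,0],4.8,1],[[-5.6,-4.67,0],5.6,1],[[-6.4,-5.34,0],6.4,1],[[-7.2,-6,0],7.2,1],[[-8,-6.67,0],8,1],[[-8.8,-7.33,0],8.8,0.7],[[-9.64,-8.01,0],9.76,0.4]]' && python3 -m creep '[[[0,0,0],0,0.32],[[0,0,0],0,0.32]]'
python3 - <<'E'
from h import *
st(); c=cam('wrist'); save(c,'w1'); c=cam('top'); save(c,'t1')
E
```

```text
time_s: 1.5
ee_pos: [0.4909, 0.0127, 0.2246]
eef_rot: [3.141, -0.0, 1.458]
force: [-0.2, 0.9, -0.3]
grip_width: 0.0817
time_s: 1.7
ee_pos: [0.4901, 0.0143, 0.224]
eef_rot: [-3.141, -0.0, 1.462]
force: [-0.5, 0.4, -0.1]
grip_width: 0.0656
time_s 1.7
qpos [-4.5700e-02  1.6750e-01  1.6852e+00  1.0000e-04  1.2898e+00  6.3100e-02]
ee_pos [0.4901 0.0143 0.224 ]
eef_rot [-3.1407e+00 -1.0000e-04  1.4620e+00]
force [-0.4602  0.4283 -0.0976]
grip_width 0.0656
```

View pics/w1.png

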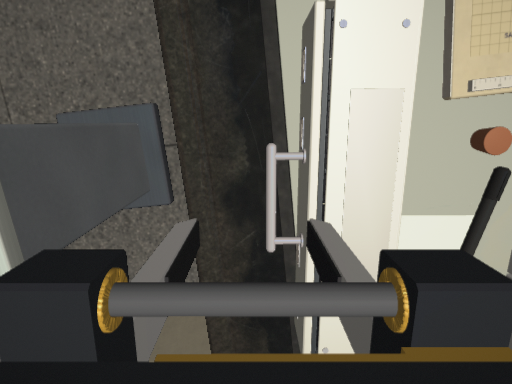

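The wrist view shows the bow handle as a bar from (271,148) to (270,248), with the panel edge at x≈305–320. I measure the handle and panel from this view.

```bash
python3 - <<'E'
from h import *
c=cam('wrist'); im=c['img']
# bar centre per row
P=[]
for v in range(158,236,6):
    row=im[v,255:290].astype(int).sum(1); us=np.where(row>330)[0]+255
    if len(us): P.append(ray(c,us.mean(),v,.062)[:2])
P=np.array(P); k=np.polyfit(P[:,1],P[:,0],1); print('bar x=',k, 'yaw',np.degrees(np.arctan(-k[0])))
a=ray(c,271,145,.062);b=ray(c,270,251,.062); print(a,b,(a+b)/2, np.linalg.norm(a-b))
print('depth',dpt(c,271,200))
# panel top edge
Q=[];F=[]
for v in range(40,280,20):
    row=im[v,285:345].astype(int).sum(1); us=np.where(row>560)[0]+285
    print(v,us[:1],us[-1:]); 
for (u,v) in [(316,12),(303,300),(326,12)]: print(ray(c,u,v,.086))
E
python3 - <<'E'
import cv2
a=cv2.imread('pics/w1.png'); cv2.imwrite('pics/w1c.png',cv2.resize(a[0:300,230:430],None,fx=2,fy=2))
E
```

```text
bar x= [0.13356449 0.50773608] yaw -7.607655733178498
[0.51251134 0.0569109  0.062     ] [ 0.50060401 -0.05973085  0.062     ] [ 0.50655767 -0.00140997  0.062     ] 0.11724795833833902
depth [ 5.07015405e-01 -4.40307558e-04  6.53317935e-02]
40 [316] [344]
60 [315] [344]
80 [314] [344]
100 [313] [344]
120 [313] [344]
140 [312] [344]
160 [311] [344]
180 [310] [344]
200 [310] [344]
220 [313] [344]
240 [336] [344]
260 [] []
[0.56070812 0.16861868 0.086     ]
[ 0.53033651 -0.10929087  0.086     ]
[0.56934707 0.16770114 0.086     ]
```

View pics/w1c.png

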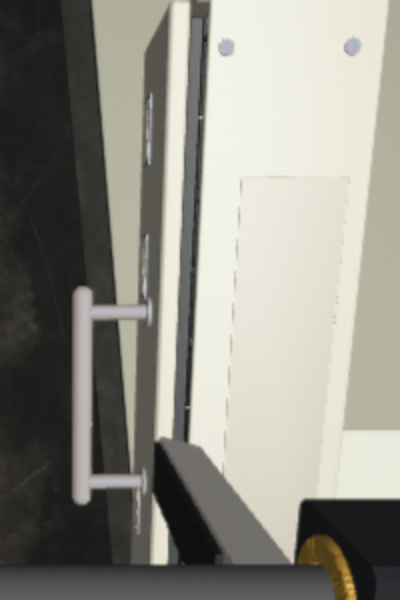

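```bash
python3 - <<'E'
from h import *
go([.507,-.002,.062],83.8)
E
```

```text
to [ 0.507 -0.002  0.062] 83.8 units [-0.319  0.381  3.251] twist 0.019 tilt [0.01 0.  ]
```

```bash
python3 -m creep '[[[-0.32,0.38,0],0,0.32],[[-0.32,0.38,0.4],0,0.32],[[-0.32,0.38,0.8],0,0.32],[[-0.32,0.38,1.2],0,0.32],[[-0.32,0.38,1.6],0,0.32],[[-0.32,0.38,1.6],0,0.32],[[-0.32,0.38,1.6],0,0.32]]'
python3 - <<'E'
from h import *
go([.507,-.002,.062],83.8)
c=cam('wrist'); save(c,'w2'); c=cam('side'); save(c,'s2')
E
```

```text
time_s: 2.55
ee_pos: [0.5073, -0.0024, 0.1452]
eef_rot: [3.141, 0.0, 1.465]
force: [0.9, 0.4, -0.3]
grip_width: 0.03
to [ 0.507 -0.002  0.062] 83.8 units [ 0.006 -0.008  1.664] twist 0.014 tilt [-0.    0.02]
```

View pics/w2.png

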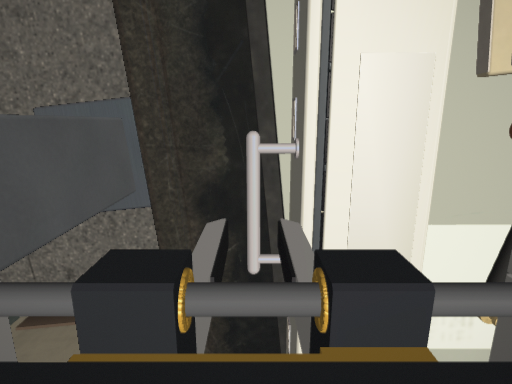

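The fingers straddle the bar (bar x≈253, fingers at ≈212 and ≈295). I go down and grip.

```bash
python3 -m creep '[[[0,0,0.4],0,0.32],[[0,0,0.8],0,0.32],[[0,0,1.2],0,0.32],[[0,0,1.5],0,0.32],[[0,0,1.65],0,0.32],[[0,0,1.65],0,0.32]]' && python3 -m creep '[[[0,0,0],0,0],[[0,0,0],0,0],[[0,0,0],0,0],[[0,0,0],0,0]]' 20
```

```text
time_s: 3.25
ee_pos: [0.5073, -0.003, 0.062]
eef_rot: [-3.141, 0.0, 1.463]
force: [0.2, 0.1, 0.5]
grip_width: 0.0304
time_s: 3.65
ee_pos: [0.5076, -0.0031, 0.0627]
eef_rot: [3.141, -0.0, 1.463]
force: [-1.9, 0.2, 7.0]
grip_width: 0.01
```

```bash
python3 -m creep '[[[0,-0.2,0],0,0],[[0,-0.4,0],0,0],[[0,-0.6,0],0,0],[[0,-0.8,0],0,0],[[0,-1.0,0],0,0],[[0,-1.2,0],0,0],[[0,-1.35,0],0,0],[[0,-1.41,0],0,0],[[0,-1.43,0],0,0],[[0,-1.43,0],0,0]]'
```

```text
time_s: 4.65
ee_pos: [0.4378, 0.0041, 0.0628]
eef_rot: [3.136, 0.0, 1.463]
force: [14.0, -5.2, -4.6]
grip_width: 0.01
```

The tray travelled 70.2 mm and the force rose to 14 N, so it is at its stop. I release and rise.

```bash
python3 -m creep '[[[0,0.02,0],0,0.32],[[0,0.02,0],0,0.32],[[0,0.02,0],0,0.32],[[0,0.02,-0.6],0,0.32],[[0,0.02,-1.4],0,0.32],[[0,0.02,-2.2],0,0.32],[[0,0.02,-3.0],0,0.2],[[0,0.02,-3.8],0,0],[[0,0.02,-4.2],0,0],[[0,0.02,-4.2],0,0]]'
python3 - <<'E'
from h import *
c=cam('wrist'); save(c,'w3'); st(); c=cam('top'); save(c,'t3')
E
```

```text
time_s: 5.65
ee_pos: [0.4378, 0.0045, 0.2743]
eef_rot: [3.137, -0.0, 1.463]
force: [-0.9, 0.2, -0.5]
grip_width: 0.0021
time_s 5.7
qpos [-0.0735  0.0064  1.747   0.      1.3868  0.0342]
ee_pos [0.4372 0.0045 0.2723]
eef_rot [ 3.1402e+00 -1.0000e-04  1.4631e+00]
force [-0.3359  1.0097 -1.0224]
grip_width 0.001
```

View pics/w3.png

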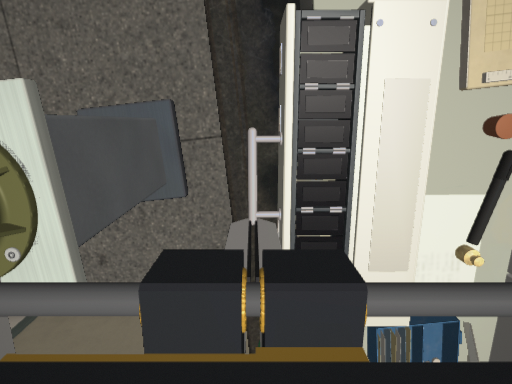

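View pics/t3.png

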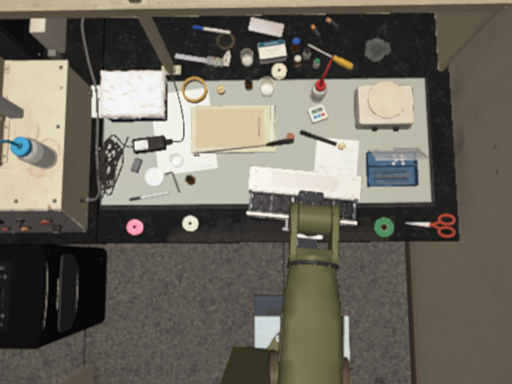

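The tray is out. The wrist view shows the cell row at x≈293–360, with hinges between cells near rows 17, 86, 151 and 209. I enlarge it to fix the cell coordinates.

```bash
python3 - <<'E'
import cv2
a=cv2.imread('pics/w3.png'); cv2.imwrite('pics/w3c.png',cv2.resize(a[0:260,260:400],None,fx=2.3*1.0,fy=2.3,interpolation=cv2.INTER_CUBIC))
E
```

```text
(no output)
```

View pics/w3c.png

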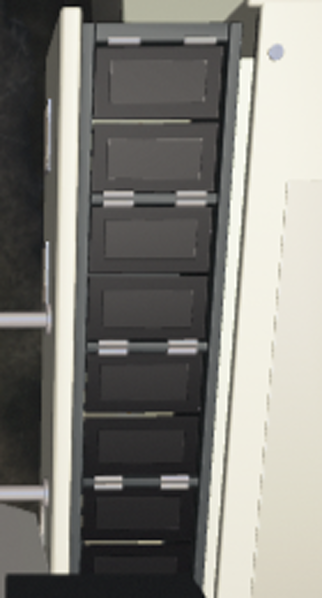

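```bash
cat > cells.py <<'E'
from h import *
E
python3 - <<'E'
from h import *
c=cam('wrist'); S=[]
for u,v in [(156,121),(151,274),(145,413),(138.5,543)]:
    p=ray(c,260+u/2.3,v/2.3,.079); S.append(p[:2]); print(p.round(4))
S=np.array(S); i=np.arange(4)
kx=np.polyfit(i,S[:,0],1); ky=np.polyfit(i,S[:,1],1); print(kx,ky,'pitch',np.hypot(kx[0],ky[0]),'yaw',np.degrees(np.arctan2(kx[0],ky[0])))
for n in range(5): print(n+1, kx[1]+kx[0]*n, ky[1]+ky[0]*n)
E
```

```text
[0.5297 0.1329 0.079 ]
[0.5237 0.0651 0.079 ]
[ 0.5171 -0.0024  0.079 ]
[ 0.5099 -0.0712  0.079 ]
[-0.00658416  0.52999026] [-0.06797722  0.13306086] pitch 0.06829533756479793 yaw -174.46767993083793
1 0.5299902582128382 0.13306085857770086
2 0.5234060937667556 0.06508364245614554
3 0.5168219293206731 -0.002893573665409793
4 0.5102377648745906 -0.07087078978696512
5 0.503653600428508 -0.13884800590852045
```

```bash
python3 - <<'E'
from h import *
go([.517,-.003,.11],84.2)
E
```

```text
to [ 0.517 -0.003  0.11 ] 84.2 units [0.023 1.619 3.208] twist -0.046 tilt [-0.   -0.12]
```

```bash
python3 -m creep '[[[0.02,0.8,0],0,0],[[0.02,1.62,0.4],0,0],[[0.02,1.62,1.2],0,0],[[0.02,1.62,2.0],0,0],[[0.02,1.62,2.7],0,0],[[0.02,1.62,3.0],0,0],[[0.02,1.62,3.2],0,0],[[0.02,1.62,3.2],0,0]]'
python3 - <<'E'
from h import *
go([.517,-.003,.11],84.2); c=cam('wrist'); save(c,'w4'); st()
E
```

```text
time_s: 6.6
ee_pos: [0.517, -0.0032, 0.1102]
eef_rot: [-3.138, 0.0, 1.463]
force: [0.6, 0.3, 0.1]
grip_width: 0.0004
to [ 0.517 -0.003  0.11 ] 84.2 units [ 0.003 -0.     0.004] twist -0.047 tilt [-0.01 -0.18]
time_s 6.65
qpos [-0.077   0.3544  1.731  -0.      1.0573  0.0308]
ee_pos [ 0.5176 -0.0032  0.1115]
eef_rot [-3.1404  0.      1.463 ]
force [-0.4973 -0.0534  0.1168]
grip_width 0.0004
```

View pics/w4.png

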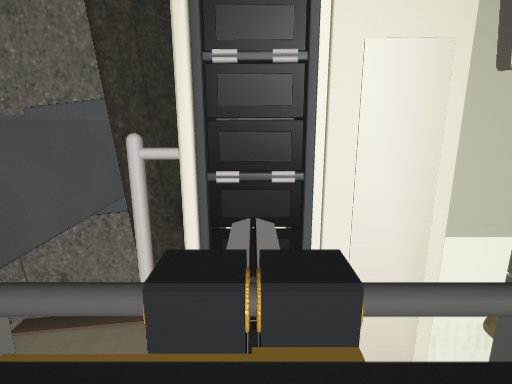

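The fingertips (≈253,222) stand over the seam of cell 3 (row ≈228). I recheck the seam position from here, then probe.

```bash
python3 - <<'E'
from h import *
c=cam('wrist'); print(ray(c,256,228,.079),ray(c,255,119,.079))
E
python3 -m creep '[[[0,0,0.2],0,0],[[0,0,0.4],0,0],[[0,0,0.6],0,0],[[0,0,0.8],0,0],[[0,0,0.94],0,0],[[0,0,0.98],0,0],[[0,0,0.98],0,0]]' 20
```

```text
[ 0.51907057 -0.00424496  0.079     ] [0.52575997 0.06491504 0.079     ]
time_s: 7.4
ee_pos: [0.5182, -0.0034, 0.0629]
eef_rot: [3.141, 0.0, 1.463]
force: [1.7, -2.4, 0.8]
grip_width: 0.0006
```

```bash
python3 -m creep '[[[0,0,0.05],0,0],[[0,0,0.1],0,0],[[0,0,0.1],0,0]]'
```

```text
time_s: 7.7
ee_pos: [0.522, -0.0038, 0.0625]
eef_rot: [3.13, 0.0, 1.463]
force: [-0.4, -2.9, 40.9]
grip_width: 0.0006
```

Cell 3 is full: contact at tip z≈43.5 mm, 41 N. Next is cell 2.

```bash
python3 -m creep '[[[0,0,-0.4],0,0],[[0,0,-0.8],0,0],[[0.3,0.03,-1.1],0,0],[[0.7,0.03,-1.1],0,0],[[1.1,0.03,-1.1],0,0],[[1.38,0.03,-1.1],0,0],[[1.38,0.03,-1.1],0,0],[[1.38,0.03,-0.8],0,0],[[1.38,0.03,-0.5],0,0],[[1.38,0.03,-0.2],0,0],[[1.38,0.03,-0.06],0,0],[[1.38,0.03,-0.06],0,0]]'
```

```text
time_s: 8.9
ee_pos: [0.5263, 0.0645, 0.0601]
eef_rot: [-3.14, 0.001, 1.463]
force: [-0.5, -2.9, 0.2]
grip_width: 0.0002
```

```bash
python3 -m creep '[[[0,0,0],0,0]]'; python3 -c "
from h import *
st()"
```

```text
time_s: 9.0
ee_pos: [0.5269, 0.0648, 0.0612]
eef_rot: [-3.142, 0.0, 1.463]
force: [-0.3, -2.4, -0.0]
grip_width: 0.0008
time_s 9.0
qpos [ 5.340e-02  4.539e-01  1.726e+00 -3.000e-04  9.618e-01  1.616e-01]
ee_pos [0.5269 0.0648 0.0612]
eef_rot [-3.1416e+00  3.0000e-04  1.4628e+00]
force [-0.2738 -2.3938 -0.0178]
grip_width 0.0008
```

```bash
python3 -m creep '[[[0,0,0.05],0,0],[[0,0,0.1],0,0],[[0,0,0.1],0,0]]'
```

```text
time_s: 9.3
ee_pos: [0.5268, 0.0652, 0.0559]
eef_rot: [3.141, -0.0, 1.463]
force: [0.8, -2.4, -0.3]
grip_width: 0.0005
```

```bash
python3 -m creep '[[[0,0,0.08],0,0],[[0,0,0.16],0,0],[[0,0,0.22],0,0],[[0,0,0.22],0,0]]'
```

```text
time_s: 9.7
ee_pos: [0.5265, 0.0652, 0.0444]
eef_rot: [-3.141, 0.0, 1.463]
force: [-0.5, -2.7, -1.0]
grip_width: 0.0006
```

Cell 2 is empty: the tip went free to z≈25 mm with no upward force. I rise, then travel to the spool turning the jaws to the unit's y axis.

```bash
python3 -m creep '[[[0,0,-0.6],0,0],[[0,0,-1.2],0,0],[[0,0,-2.0],0,0],[[0.6,-0.2,-2.8],-0.5,0.3],[[1.3,-0.4,-3.0],-1.5,0.6],[[2.0,-0.6,-3.0],-2.5,0.9],[[2.7,-0.8,-3.0],-3.5,0.9],[[3.4,-1.0,-3.0],-4.5,0.9],[[4.1,-1.25,-3.0],-5.5,0.9],[[4.8,-1.5,-3],-6.5,0.9],[[5.5,-1.7,-3],-7.5,0.9],[[6.07,-1.88,-3],-8.5,0.9]]' && python3 -m creep '[[[0,0,0],-1,0.9],[[0,0,0],-2,0.9],[[0,0,0],-2.8,0.9],[[0,0,0],-2.8,0.9]]'
python3 - <<'E'
from h import *
c=cam('wrist'); save(c,'w5'); st()
E
```

```text
time_s: 10.9
ee_pos: [0.4652, 0.379, 0.1949]
eef_rot: [3.141, -0.0, 2.656]
force: [0.5, -1.1, 0.3]
grip_width: 0.069
time_s: 11.3
ee_pos: [0.4658, 0.3772, 0.1949]
eef_rot: [3.142, -0.0, 3.043]
force: [-0.1, 0.4, 0.1]
grip_width: 0.0848
time_s 11.35
qpos [ 6.1940e-01  4.3370e-01  1.4091e+00  2.0000e-04  1.2990e+00 -8.4840e-01]
ee_pos [0.4659 0.3772 0.1949]
eef_rot [ 3.1415e+00 -2.0000e-04  3.0385e+00]
force [-0.3477 -0.5003 -0.139 ]
grip_width 0.0843
```

View pics/w5.png

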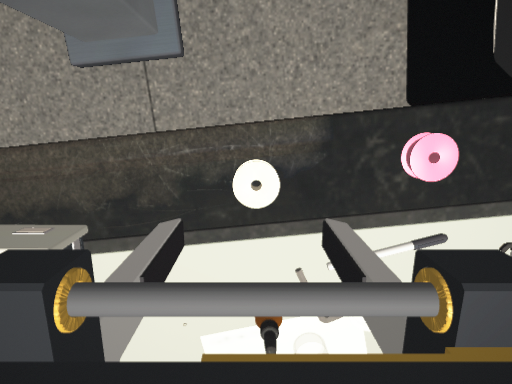

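The wrist view shows the spool at (256,184), pink spool at (432,157), and the dropper bottle at (268,330). I refine the spool position.

```bash
python3 - <<'E'
from h import *
c=cam('wrist'); im=c['img'].astype(int)
m=((im.min(2)>150)).astype(np.uint8); m[:140]=0;m[218:]=0;m[:,:215]=0;m[:,310:]=0
cs,_=cv2.findContours(m,0,2); k=max(cs,key=cv2.contourArea); (x,y),r=cv2.minEnclosingCircle(k); print(x,y,r,cv2.fitEllipse(k))
p=ray(c,x,y,.022); print(p, dpt(c,x+15,y)); go([p[0],p[1],.027],174.1)
print('edges',ray(c,x-r,y,.022)-ray(c,x+r,y,.022))
print('bottle',ray(c,268,330,.09))
E
```

```text
255.60655212402344 183.43443298339844 24.573169708251953 ((255.7444610595703, 183.60531616210938), (46.36659622192383, 48.48173904418945), 2.7956533432006836)
[0.46556333 0.38140324 0.022     ] [0.46698872 0.39768484 0.02328139]
to [0.4656 0.3814 0.027 ] 174.1 units [0.015 0.084 3.358] twist -0.008 tilt [0.01 0.  ]
edges [-0.00552669 -0.05350593  0.        ]
bottle [0.59891648 0.37949664 0.09      ]
```

```bash
python3 -m creep '[[[0.01,0.08,0.5],0,0.9],[[0.01,0.08,1.1],0,0.9],[[0.01,0.08,1.7],0,0.9],[[0.01,0.08,2.3],0,0.9],[[0.01,0.08,2.8],0,0.9],[[0.01,0.08,3.15],0,0.9],[[0.01,0.08,3.36],0,0.9],[[0.01,0.08,3.36],0,0.9]]' && python3 -m creep '[[[0,0,0],0,0.4],[[0,0,0],0,0.4],[[0,0,0],0,0.4],[[0,0,0],0,0.4],[[0,0,0],0,0.4],[[0,0,0],0,0.4]]' 12
python3 - <<'E'
from h import *
c=cam('wrist'); save(c,'w6');c=cam('side'); save(c,'s6')
E
```

```text
time_s: 12.2
ee_pos: [0.4655, 0.3807, 0.0259]
eef_rot: [-3.14, -0.001, 3.039]
force: [-1.0, -0.3, 0.2]
grip_width: 0.0843
time_s: 12.8
ee_pos: [0.4661, 0.3812, 0.0274]
eef_rot: [3.141, 0.0, 3.041]
force: [-1.3, -1.1, 4.5]
grip_width: 0.0511
```

View pics/w6.png

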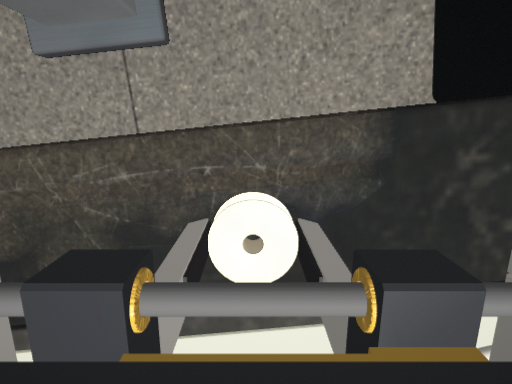

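View pics/s6.png

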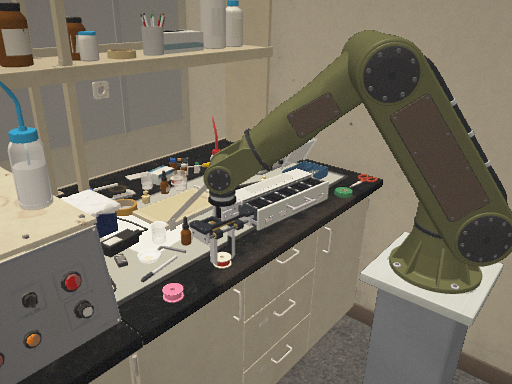

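Gripped at 51 mm, spool upright between the pads. I lift and carry it to a point behind cell 2, where the wrist camera can see that cell.

```bash
python3 -m creep '[[[0,0,-0.3],0,0.4],[[0,0,-0.9],0,0.4],[[0,0,-1.7],0,0.4],[[0,0,-2.5],0,0.4],[[-0.3,-0.5,-3.2],0,0.4],[[-0.7,-1.3,-3.6],0,0.4],[[-1.2,-2.1,-3.6],0,0.4],[[-1.6,-2.9,-3.6],0,0.4],[[-2.0,-3.7,-3.6],0,0.4],[[-2.5,-4.5,-3.6],0,0.4],[[-3.0,-5.3,-3.6],0,0.4],[[-3.32,-6.0,-3.6],0,0.4]]' && python3 -m creep '[[[0,0,0],0,0.4],[[0,0,0],0,0.4]]'
python3 - <<'E'
from h import *
c=cam('wrist'); save(c,'w7'); st()
E
```

```text
time_s: 14.1
ee_pos: [0.6016, 0.0636, 0.2078]
eef_rot: [3.142, 0.001, 3.04]
force: [-0.5, 0.7, -0.4]
grip_width: 0.051
time_s: 14.3
ee_pos: [0.6008, 0.0654, 0.2074]
eef_rot: [3.141, 0.0, 3.039]
force: [-0.4, 0.5, -1.0]
grip_width: 0.0512
time_s 14.35
qpos [ 4.9300e-02  4.3420e-01  1.3786e+00  2.0000e-04  1.3286e+00 -1.4207e+00]
ee_pos [0.6006 0.0663 0.2074]
eef_rot [3.1414e+00 1.0000e-04 3.0407e+00]
force [-0.3208 -0.1852 -0.0306]
grip_width 0.0514
```

View pics/w7.png

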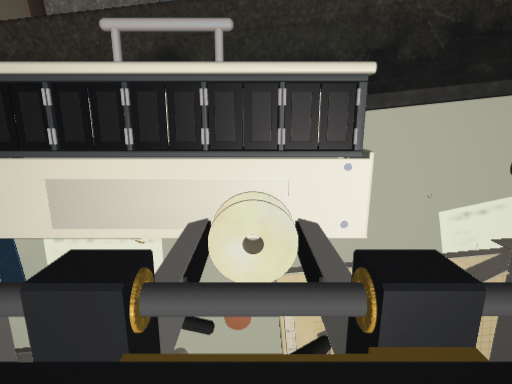

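The view is good: cell 2 spans columns ≈207–280 with its seam at ≈243. Crop to measure.

```bash
python3 - <<'E'
import cv2
a=cv2.imread('pics/w7.png'); cv2.imwrite('pics/w7c.png',cv2.resize(a[50:170,180:380],None,fx=4,fy=4,interpolation=cv2.INTER_CUBIC))
E
```

```text
(no output)
```

View pics/w7c.png

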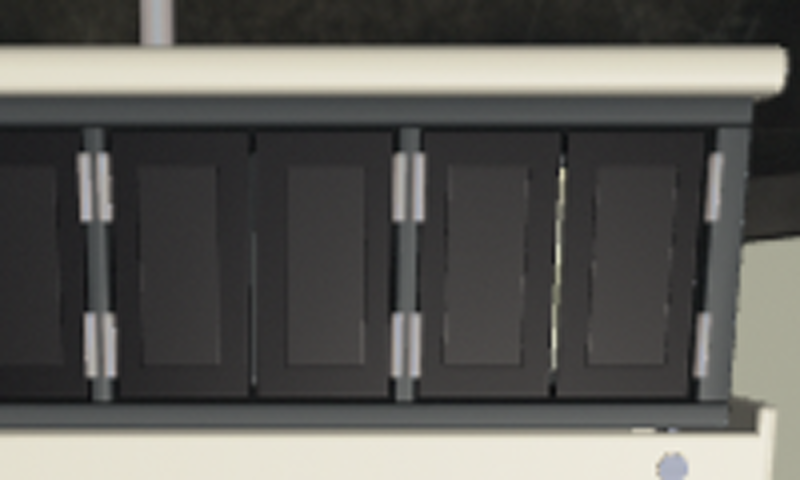

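```bash
python3 - <<'E'
from h import *
c=cam('wrist')
P=lambda x,y,z: ray(c,180+x/4,50+y/4,z)[:2]
f=P(252,127,.083); b=P(252,402,.083); print(f,b,(f+b)/2,np.linalg.norm(f-b))
l=P(98,265,.083); r=P(407,265,.083); print(l,r,(l+r)/2,np.linalg.norm(l-r), np.degrees(np.arctan2(l[0]-r[0],l[1]-r[1])))
s1=P(253,137,.079); s2=P(253,383,.079); print('seam',s1,s2)
e=P(0,402,.083);g=P(690,402,.083); d=g-e; print('yaw',np.degrees(np.arctan2(-d[0],d[1])))
x=(f+b)/2; go([x[0],x[1],.207],174.1)
# spool centre in the image
im=c['img'].astype(int)
E
```

```text
[0.50003741 0.06904842] [0.55905663 0.06265713] [0.52954702 0.06585277] 0.05936427472296704
[0.52547748 0.03182543] [0.53239048 0.10023853] [0.52893398 0.06603198] 0.06876147818222156 -174.22996578706545
seam [0.50165972 0.0689741 ] [0.55510341 0.06319665]
yaw -5.771358081582443
to [0.5295 0.0659 0.207 ] 174.1 units [ 1.411 -0.162  0.008] twist 0.022 tilt [-0.01  0.01]
```

```bash
python3 - <<'E'
from h import *
c=cam('wrist'); im=c['img'].astype(int)
o=telemetry.get_obs(); a=im[180:300,200:310]; cv2.imwrite('pics/w8c.png',cv2.resize(a.astype(np.uint8)[:,:,::-1],None,fx=5,fy=5))
print(o['ee_pos'], ray(c,253,244,o['ee_pos'][2]-.005))
E
```

```text
[0.60053061 0.06709465 0.2073689 ] [0.60168779 0.06790907 0.2023689 ]
```

View pics/w8c.png

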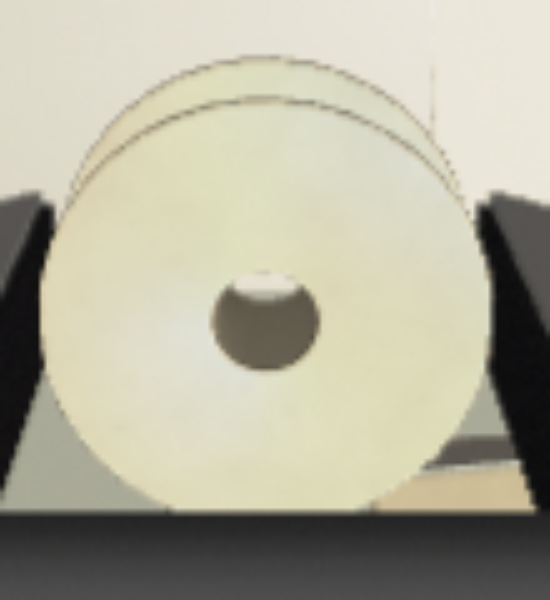

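```bash
python3 -m creep '[[[0.5,-0.06,0],0,0.4],[[1.0,-0.12,0],0,0.4],[[1.45,-0.17,0],0,0.4],[[1.45,-0.17,0.3],0,0.4],[[1.45,-0.17,0.8],0,0.4],[[1.45,-0.17,1.3],0,0.4],[[1.45,-0.17,1.6],0,0.4],[[1.45,-0.17,1.8],0,0.4],[[1.45,-0.17,1.92],0,0.4],[[1.45,-0.17,1.98],0,0.4],[[1.45,-0.17,1.98],0,0.4]]'
python3 - <<'E'
from h import *
c=cam('wrist'); save(c,'w9');c=cam('side'); save(c,'s9');st()
E
```

```text
time_s: 15.55
ee_pos: [0.528, 0.0649, 0.1082]
eef_rot: [3.142, 0.0, 3.041]
force: [0.3, 1.4, -0.2]
grip_width: 0.0513
time_s 15.65
qpos [ 0.0533  0.3865  1.6937  0.      1.0604 -1.4169]
ee_pos [0.5282 0.0648 0.1086]
eef_rot [3.1414e+00 9.0000e-04 3.0409e+00]
force [-1.0057 -0.6087 -0.8674]
grip_width 0.0513
```

View pics/w9.png

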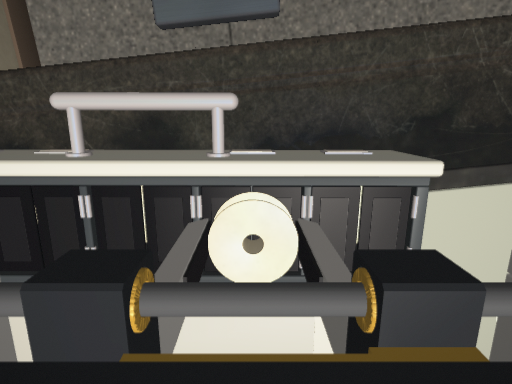

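The spool is centred over cell 2 (dividers at columns 196 and 307, spool 253). I lower 2 mm, release and rise.

```bash
python3 -m creep '[[[0,0,0.04],0,0.4],[[0,0,0.04],0,0.45],[[0,0,0.04],0,0.6],[[0,0,0.04],0,0.75],[[0,0,0.04],0,0.75],[[0,0,0.04],0,0.75],[[0,0,-0.3],0,0.75],[[0,0,-0.7],0,0.75],[[0,0,-0.9],0,0.75],[[0,0,-0.9],0,0.75]]'
python3 - <<'E'
from h import *
c=cam('wrist'); save(c,'w10');st()
E
```

```text
time_s: 16.65
ee_pos: [0.5284, 0.0648, 0.154]
eef_rot: [3.141, 0.002, 3.041]
force: [0.2, 0.7, -1.2]
grip_width: 0.0703
time_s 16.7
qpos [ 0.0532  0.33    1.6559 -0.      1.1549 -1.4169]
ee_pos [0.528  0.0647 0.153 ]
eef_rot [3.1415e+00 7.0000e-04 3.0408e+00]
force [-0.2186 -0.1881  0.1665]
grip_width 0.0705
```

View pics/w10.png

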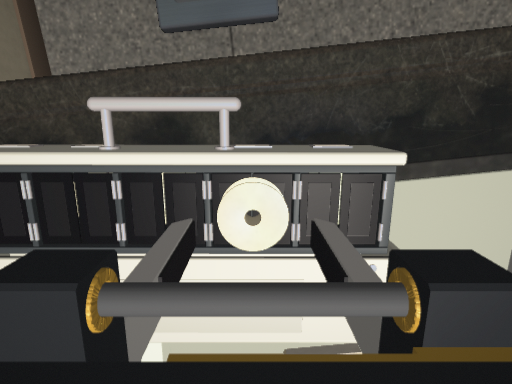

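The spool lies level on the leaves of cell 2 (centre ≈(253,215)). I measure its centre relative to the cell.

```bash
python3 - <<'E'
from h import *
c=cam('wrist'); im=c['img']
cv2.imwrite('pics/w10c.png',cv2.resize(im[160:265,190:315][:,:,::-1],None,fx=5,fy=5,interpolation=cv2.INTER_CUBIC))
print(ray(c,253,217.5,.101))
E
```

```text
[0.52820081 0.06591237 0.101     ]
```

View pics/w10c.png

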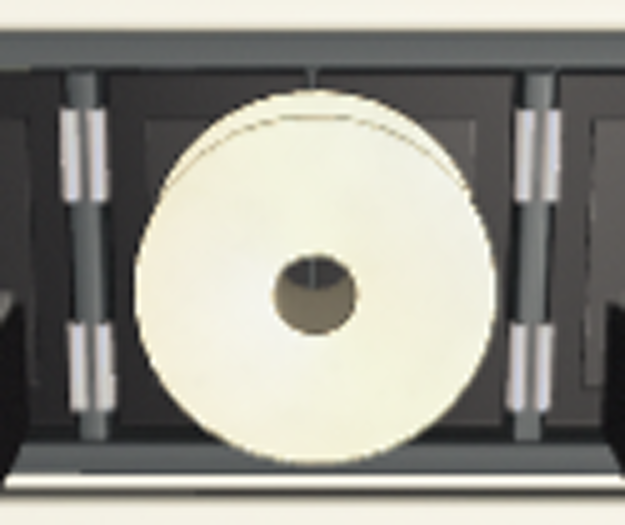

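```bash
python3 - <<'E'
from h import *
c=cam('wrist')
P=lambda x,y,z: ray(c,190+x/5,160+y/5,z)[:2]
f=P(312,70,.083); b=P(312,438,.083); print('cell',f,b,(f+b)/2, b[0]-f[0])
l=P(90,260,.083);r=P(535,260,.083);print('div mid',(l+r)/2)
print('hole',P(316,294,.101),'low front edge',P(312,90,.081))
l=P(134,290,.101);r=P(496,290,.101);print('spool',(l+r)/2,r[1]-l[1])
x=P(316,294,.101); go([x[0],x[1],.153],174.2)
E
```

```text
cell [0.49927962 0.06834393] [0.55803321 0.06240357] [0.52865641 0.06537375] 0.05875358821817189
div mid [0.52878787 0.06543738]
hole [0.52856917 0.06597236] low front edge [0.5026646  0.06800001]
spool [0.52795961 0.06588968] 0.05145116670296953
to [0.5286 0.066  0.153 ] 174.2 units [-0.019  0.027 -0.019] twist 0.003 tilt [ 0.07 -0.01]
```

The spool is centred on the cell to within about 0.5 mm. I spread the fingertips to about 15 mm and press straight down, slowly.

```bash
python3 -m creep '[[[-0.01,0.02,0],0,0.16],[[-0.01,0.02,0],0,0.16],[[-0.01,0.02,0],0,0.16],[[-0.01,0.02,0],0,0.16],[[-0.01,0.02,0],0,0.16],[[-0.01,0.02,0],0,0.16],[[-0.01,0.02,0],0,0.16],[[-0.01,0.02,0.2],0,0.16],[[-0.01,0.02,0.4],0,0.16],[[-0.01,0.02,0.55],0,0.16],[[-0.01,0.02,0.6],0,0.16]]' 20 && python3 -m creep '[[[0,0,0.08],0,0.16],[[0,0,0.2],0,0.16],[[0,0,0.35],0,0.16],[[0,0,0.5],0,0.16],[[0,0,0.65],0,0.16],[[0,0,0.8],0,0.16],[[0,0,0.95],0,0.16],[[0,0,1.1],0,0.16],[[0,0,1.18],0,0.16],[[0,0,1.22],0,0.16],[[0,0,1.22],0,0.16]]'
python3 - <<'E'
from h import *
c=cam('wrist'); save(c,'w11');st()
E
```

```text
time_s: 17.9
ee_pos: [0.528, 0.0657, 0.1215]
eef_rot: [-3.141, -0.002, 3.041]
force: [0.1, -0.1, 0.1]
grip_width: 0.015
time_s: 19.0
ee_pos: [0.5294, 0.0655, 0.0628]
eef_rot: [-3.142, 0.002, 3.041]
force: [0.3, -3.8, 7.4]
grip_width: 0.0148
time_s 19.05
qpos [ 5.4500e-02  4.5500e-01  1.7197e+00 -5.0000e-04  9.6450e-01 -1.4152e+00]
ee_pos [0.5294 0.0654 0.0628]
eef_rot [-3.1415e+00  2.5000e-03  3.0408e+00]
force [ 0.6005 -2.5259  7.9026]
grip_width 0.0149
```

View pics/w11.png

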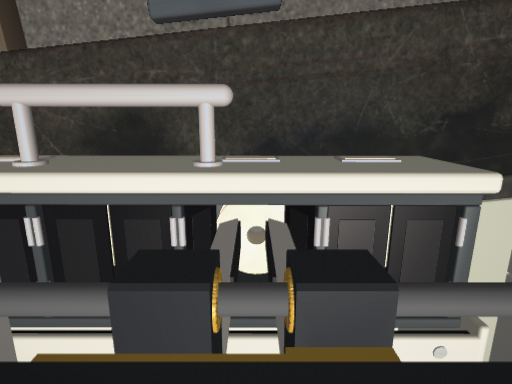

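```bash
python3 - <<'E'
from h import *
c=cam('wrist')
for u,v in [(256,215),(235,212),(275,212),(256,222),(248,265),(262,265),(256,255)]: print(u,v,dpt(c,u,v).round(4))
E
python3 -m creep '[[[0,0,0.02],0,0.16],[[0,0,0.02],0,0.16],[[0,0,-0.3],0,0.16],[[0,0,-0.7],0,0.16],[[0,0,-1.1],0,0.16],[[0,0,-1.6],0,0.16],[[0,0,-2.1],0,0.3],[[0,0,-2.6],0,0.32],[[0,0,-2.6],0,0.32]]'
python3 - <<'E'
from h import *
c=cam('wrist'); save(c,'w12');st()
E
```

```text
256 215 [0.5178 0.0696 0.0441]
235 212 [0.5149 0.0571 0.0433]
275 212 [0.5173 0.0812 0.0432]
256 222 [0.4623 0.0731 0.2234]
248 265 [0.5497 0.0614 0.0444]
262 265 [0.5513 0.0701 0.043 ]
256 255 [0.5435 0.067  0.0444]
time_s: 20.0
ee_pos: [0.5297, 0.0658, 0.1951]
eef_rot: [3.141, 0.005, 3.041]
force: [-0.4, -0.5, 0.2]
grip_width: 0.0299
time_s 20.05
qpos [ 5.4900e-02  2.8860e-01  1.6107e+00  1.0000e-04  1.2394e+00 -1.4151e+00]
ee_pos [0.529  0.0657 0.1931]
eef_rot [3.1411e+00 2.8000e-03 3.0408e+00]
force [-0.6509 -0.2263 -0.2683]
grip_width 0.0301
```

View pics/w12.png

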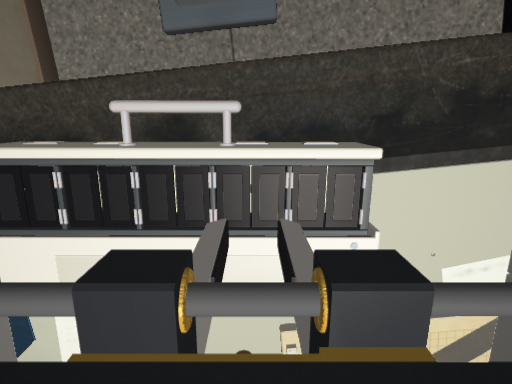

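All leaves are shut again. Depth put the spool's top at 43–44 mm across its face before I withdrew, so it is flat on the floor. Next I turn back and take the handle to shut the tray.

```bash
python3 -m creep '[[[0.2,-0.15,0],1,0.32],[[0.4,-0.3,0],2,0.32],[[0.6,-0.5,0],3,0.32],[[0.8,-0.7,0],4,0.32],[[1.0,-0.9,0],5,0.32],[[1.2,-1.1,0],6,0.32],[[1.4,-1.2,0],7,0.32],[[1.6,-1.3,0],8,0.32],[[1.69,-1.41,0.2],9,0.32],[[1.69,-1.41,0.5],10,0.32],[[1.69,-1.41,0.9],11,0.32],[[1.69,-1.41,0.96],11.3,0.32]]' && python3 -m creep '[[[0,0,0],0,0.32],[[0,0,0],0,0.32]]'
python3 - <<'E'
from h import *
c=cam('wrist'); save(c,'w13');go([.4375,.0042,.062],83.8); im=c['img']
st()
E
```

```text
time_s: 21.25
ee_pos: [0.4359, 0.0041, 0.141]
eef_rot: [-3.137, 0.0, 1.458]
force: [0.0, 0.3, 0.6]
grip_width: 0.0305
time_s: 21.45
ee_pos: [0.4372, 0.0041, 0.1436]
eef_rot: [-3.141, 0.0, 1.465]
force: [-0.3, -0.5, 0.2]
grip_width: 0.0301
to [0.4375 0.0042 0.062 ] 83.8 units [0.003 0.003 1.638] twist 0.014 tilt [ 0. -0.]
time_s 21.5
qpos [-0.0745  0.1409  1.9172  0.      1.0836  0.0317]
ee_pos [0.4373 0.0041 0.1439]
eef_rot [-3.1415 -0.      1.4645]
force [ 0.0872 -0.5274 -0.1001]
grip_width 0.0299
```

View pics/w13.png

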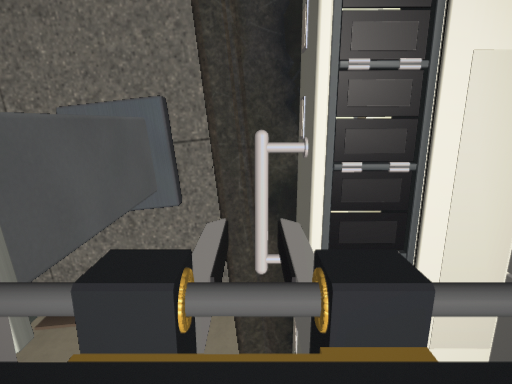

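The bar shows at column 261 (253 when I first gripped it), so I shift a few mm before going down.

```bash
python3 - <<'E'
from h import *
c=cam('wrist'); p=ray(c,261.5,200,.0655); q=ray(c,261.5,260,.0655); print(p,q,dpt(c,261,200)); go([q[0]-.0035*0,.0042,.062],83.8)
E
python3 -m creep '[[[0,0.07,0],0,0.32],[[0,0.07,0.4],0,0.32],[[0,0.07,0.8],0,0.32],[[0,0.07,1.2],0,0.32],[[0,0.07,1.5],0,0.32],[[0,0.07,1.64],0,0.32],[[0,0.07,1.64],0,0.32]]' && python3 -m creep '[[[0,0,0],0,0],[[0,0,0],0,0],[[0,0,0],0,0],[[0,0,0],0,0]]' 20
```

```text
[0.44438881 0.00974143 0.0655    ] [ 0.43926764 -0.04155303  0.0655    ] [0.44399369 0.00983349 0.0656948 ]
to [0.4393 0.0042 0.062 ] 83.8 units [0.007 0.036 1.641] twist 0.012 tilt [0.   0.02]
time_s: 22.25
ee_pos: [0.4407, 0.0037, 0.0615]
eef_rot: [-3.141, 0.0, 1.463]
force: [-0.6, 0.8, 0.4]
grip_width: 0.0302
time_s: 22.65
ee_pos: [0.4414, 0.0036, 0.0627]
eef_rot: [3.14, -0.0, 1.463]
force: [0.9, -0.1, 5.4]
grip_width: 0.0106
```

```bash
python3 -m creep '[[[0,0.15,0],0,0],[[0,0.35,0],0,0],[[0,0.55,0],0,0],[[0,0.75,0],0,0],[[0,0.95,0],0,0],[[0,1.12,0],0,0],[[0,1.25,0],0,0],[[0,1.32,0],0,0],[[0,1.35,0],0,0],[[0,1.35,0],0,0]]'
```

```text
time_s: 23.65
ee_pos: [0.5076, -0.0032, 0.0626]
eef_rot: [-3.14, -0.0, 1.463]
force: [-6.0, 3.4, 12.2]
grip_width: 0.0104
```

```bash
python3 -m creep '[[[0,0.03,0],0,0],[[0,0.04,0],0,0],[[0,0.04,0],0,0]]'
```

```text
time_s: 23.95
ee_pos: [0.5078, -0.0032, 0.0624]
eef_rot: [-3.136, -0.0, 1.463]
force: [-21.2, 5.0, 22.8]
grip_width: 0.0106
```

It is hard against the stop, at the same pose as when first gripped. I relax, release, rise and check.

```bash
python3 -m creep '[[[0,-0.04,0],0,0],[[0,-0.04,0],0,0.32],[[0,-0.04,0],0,0.32],[[0,-0.04,0],0,0.32],[[0,-0.04,0],0,0.32],[[0,-0.04,-0.5],0,0.32],[[0,-0.04,-1.3],0,0.32],[[0,-0.04,-2.1],0,0.32],[[0,-0.04,-2.9],0,0.32],[[0,-0.04,-3.2],0,0.32],[[0,-0.04,-3.2],0,0.32]]'
python3 - <<'E'
from h import *
c=cam('wrist'); save(c,'w14');st(); s=cam('side'); save(s,'s14'); 
print(dpt(c,268,200))
E
```

```text
time_s: 25.05
ee_pos: [0.5087, -0.0037, 0.224]
eef_rot: [3.138, -0.0, 1.463]
force: [0.4, 0.8, -0.5]
grip_width: 0.0303
time_s 25.1
qpos [-0.0792  0.2078  1.642  -0.      1.2907  0.0285]
ee_pos [ 0.508  -0.0036  0.2221]
eef_rot [ 3.1405 -0.      1.463 ]
force [ 0.6596  0.1807 -0.2297]
grip_width 0.0299
[ 0.52501962 -0.03445254  0.00752096]
```

View pics/w14.png

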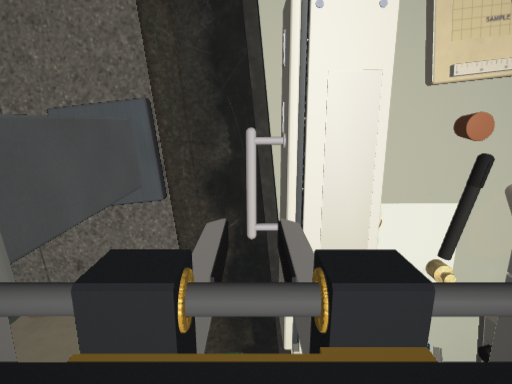

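View pics/s14.png

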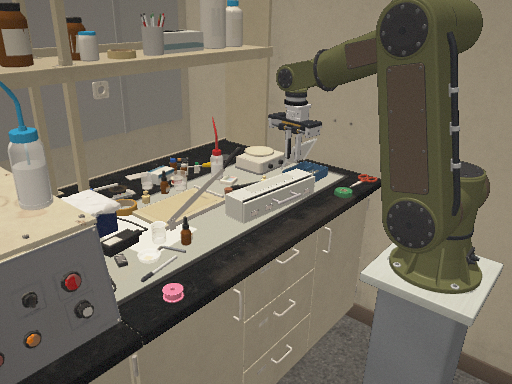

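The tray is shut in both views, and the bottle, key, pink spool and tape are where they were. Last check is the bar's position against the start.

```bash
python3 - <<'E'
from h import *
c=cam('wrist')
for v in (160,185,200): 
    p=dpt(c,251,v); print(p, 'start line x', .507+.1*(p[1]+.0004))
ctrl.hand_in()
E
```

```text
[0.50827239 0.02517199 0.06458432] start line x 0.5095571991793943
[ 0.50545899 -0.0005993   0.06528275] start line x 0.506980069700777
[ 0.50370463 -0.01663614  0.065093  ] start line x 0.5053763860888233
the job is handed in; nothing more can be done
```

The film spool is put away in cell 2, with the tray pushed home, and the job is handed in at about 25 s on the robot's clock. I have no verdict back.

- **Tray out:** I drew it by its handle 70 mm to the stop, where the force rose to 14 N.
- **Finding the empty cell:** With shut fingers I met a spool in cell 3 at fingertip height z ≈ 43.5 mm (41 N). In cell 2 the fingers went free down to z ≈ 25 mm, so I stopped there and did not probe cells 1, 4 and 5.
- **Spool in:** I laid it on cell 2's leaves, centred to within about 0.5 mm, and pressed it level with the fingertips 15 mm apart. Its top then measured 43–44 mm all over, against 44 mm for a spool flat on the floor. All leaves looked shut once the fingers were out.
- **Tray home:** I gripped the handle again and pushed to the stop. The tray had slipped in about 4 mm in between, still well drawn out. The gripper ended at the same position as when it first took the handle, and the force rose to 21 N.

**Last checks:** The final wrist measurement put the handle bar about 1.5 mm nearer the robot than at the start. This disagrees slightly with the arm's own reading, but is about the camera's accuracy and within the 4 mm limit. In the last pictures the bottle, hex key, pink spool and tape looked unmoved, judged by eye only.

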